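Turn the back-to-front card set in its display sleeve

ROBOT

A 7-joint arm with a two-finger parallel gripper is mounted at the origin on a cart in front of the work surface, level with it; the furniture and walls round the work are solid. World frame = base frame: x ahead of the robot, y to its left, z up, the work surface at z = 0. Lengths are in mm, angles in degrees, forces in N, time in s.
With the tool pointing down it reaches from about 425 to 875 mm from the base axis. Payload 4.7 kg.
Tool frame: the origin (TCP) lies at the very end of the fingers, on their centre line; the grasp point (between the pads) lies 19 mm behind it; x points along the fingers, z is the direction in which the jaws open and shut, and the axes are right-handed (so a half turn about x gives the same grasp; the last joint's range is limited). The gripper opens to 87 mm and grips with 3 to 60 N. Pads are 19 mm wide; open, the fingers measure 117 mm over their backs; the gripper's body (75 mm by 190 mm) begins 51 mm behind the grasp point.
Start: joints at [-63.764, 18.392, -4.016, 83.108, 1.295, 78.541, -3.26], TCP at [279.125, 587.043, 182.687] pointing down, gripper open.
Joint ranges: [-163.93, 163.93], [-17.29, 119.83], [-79.2, 71.16], [3.27, 140.29], [-89.18, 269.18], [5.43, 117.66], [-154.24, 154.24]. Speed limits (degrees/s): [147.25, 147.25, 180, 180, 180, 180, 180].

INTERFACE

Orientations are given as a 3x3 rotation matrix whose columns are the frame's x, y, z axes.
In Python, from station import ctrl gives the robot as it stands.
- The arm moves only by the shell command python3 -m creep 'ROWS' [OPENING] [FORCE]. ROWS is JSON, a list of rows, each a list of 2 entries, a list of its own where there are three numbers: the shift along the world's x, y, z in cm, then the turn about the world's z in rad. In form: [[[dx, dy, dz], yaw], ...]. A call has exactly 5 rows; each row shifts and turns the commanded pose from where the row before left it; what a row does not reach is not made up. A row lasts 1/10 s, in which the tool goes at most 50 mm and 8.59 degrees, less where a joint would pass 70% of its speed; a pose out of reach is approached as far as the arm can. A call with a gripper value outside its range is refused whole. OPENING is the opening, from 0 (shut) to 1 (fully open), set as the call begins (- or left out, the last holds). The fingers move at their own pace and stop on an object; FORCE is the grip in N (left out, the last holds). Time passes only in rows, so rows that do not move let the fingers close, or fill a call up. It gives the time, the measured TCP pose, the force and the opening at its end, in the units of the state.
- ctrl.get_obs(): the state, without advancing time (a new reading comes with each control period).
- ctrl.read_camera(name): name is "scene" or "top" or "wrist"; returns a dict with "pixels" (480x640x3 uint8, blue, green, red), "fx", "fy", "cx", "cy" (pixels), "R" (3x3) and "t" (3): a world point X has camera coordinates R X + t. Camera axes: x right, y down, z forward; pixel columns grow to the right and rows downward; lengths in mm; the calibration is good to about 2 mm. A picture is of the moment at which its call begins. There is no depth.
- ctrl.finish_job(): hands the job in, once; it reports no verdict.
The state is a dict: "clock": time; "joint_positions": joint angles; "qvel": joint speeds; "effort": joint torques, N m; "ee_pos": TCP position; "orientation": TCP orientation; "force": force on the tool from outside, world axes, zero at the start; "moment": the same for the moment, N m; "finger_gap": opening from 0.0 (shut) to 1.0 (fully open).
Only numpy, scipy, OpenCV 4.12 (cv2) and the standard library are available. Lean on these libraries where they do the work, as an engineer would, in place of code of your own. Each camera call takes 0.05 s, during which the arm holds its last target.

TASK

On the shop table two identical boxed card sets stand in open-topped wooden display sleeves, and one of them was put in back to front: its printed face is hidden at the sleeve's solid rear wall instead of showing through the sleeve's front cut-out. Draw that box straight up out of its sleeve, turn it half round, and slide it upright back down into the same sleeve until it stands on the sleeve's floor with the printed face in the cut-out; then let go; do not drop it in from above. Leave the other box as it is.

Things in the scene. Friction and masses are not known exactly. Their poses are not given: they have to be found in the camera images.
- card_set_a: the back-to-front card set: rigid upright box with a coloured band at the top, 46 mm thick (its x), 126 wide (y), 176 high (z), about 0.2 kg. Origin: centre of its underside. Its -x points out of the printed face (round flower emblem), which at the start looks to the sleeve's rear wall, away from the robot. Its upper 85 mm stand clear of the sleeve: grip it there across the 46 mm
- sleeve_a: fixed plywood case of card_set_a. Origin: centre of its underside, on the table. Inside 58 mm (its x) by 140 (y); floor top 5 mm up; walls 4 thick, 80 high, then a flared lip up to 91 that widens the mouth 6 mm all round. Front wall (-x, towards the robot, yaw within 0.3 rad) has an 84 mm wide cut-out from 22 mm up; rear wall solid. Either sleeve may be on the left
- card_set_b: the second card set, the same in shape, size and axes, standing the right way round: its printed face (-x) shows in the front cut-out of sleeve_b. To be left alone
- sleeve_b: the sleeve of card_set_b, the same as sleeve_a, fixed elsewhere on the table
- face_a (a point): centre of the printed face of card_set_a, 22.5 mm from the box's mid-plane along its -x and 88 mm above its underside

How it is judged:
By the outcome, as a careful person would: the job done as asked, in the order asked, and still so for the second after the job is handed in, with the robot touching nothing.
It also fails if it takes over 48 s, if anything falls off the work surface, if the arm or the gripper's body presses on something with over 40 N, if the wrist force passes 120 N, or if a joint passes its speed limit or range.

## Working session

There is one attempt and no reset: what is moved stays moved. The work goes in short steps, Python scripts to look and compute and a shell command to move; the robot and the scene stay as the last step left them, time stands still between calls to the robot, and variables do not carry over. Pictures are saved under pics/ and viewed, and the job is handed in when it is done.

```bash
mkdir -p pics; ls
python3 - <<'E'
from station import ctrl
import cv2,numpy as np
for n in ("scene","top","wrist"):
    c=ctrl.read_camera(n); cv2.imwrite(f"pics/{n}0.png",c["pixels"])
    print(n,c["fx"],c["fy"],c["cx"],c["cy"],np.round(c["R"],4).tolist(),np.round(c["t"],1).tolist())
o=ctrl.get_obs(); print({k:np.round(v,3).tolist() for k,v in o.items()})
E
```

```text
pics
scene 527.155451078477 527.155451078477 323.28328687057547 233.78907968676344 [[-0.1066, -0.9941, -0.0201], [-0.4519, 0.0664, -0.8896], [0.8857, -0.0857, -0.4564]] [73.7, 322.3, 574.4]
top 612.5974206484765 612.5974206484765 321.9573635122122 252.1766615241984 [[-0.1018, -0.9948, -0.0034], [-0.7868, 0.0827, -0.6116], [0.6087, -0.0596, -0.7912]] [73.4, 453.4, 956.7]
wrist 408.933591928733 408.933591928733 314.7295510423173 245.38102232607736 [[0.4298, 0.9029, -0.0015], [0.8667, -0.4121, 0.2809], [0.253, -0.1221, -0.9597]] [-649.3, -34.3, 391.5]
{'clock': 0.15, 'joint_positions': [-63.765, 18.429, -4.016, 83.159, 1.295, 78.541, -3.26], 'qvel': [0.095, -0.122, -0.06, -0.255, -0.073, -0.04, 0.047], 'effort': [-0.001, -49.179, -0.405, -31.288, -0.064, 0.04, 0.0], 'ee_pos': [278.929, 586.577, 181.814], 'orientation': [[-0.001, -0.903, 0.429], [-0.001, 0.429, 0.903], [-1.0, -0.0, -0.001]], 'force': [0.009, 0.298, -0.739], 'moment': [-0.032, -0.014, -0.016], 'finger_gap': 0.998}
```

View pics/scene0.png

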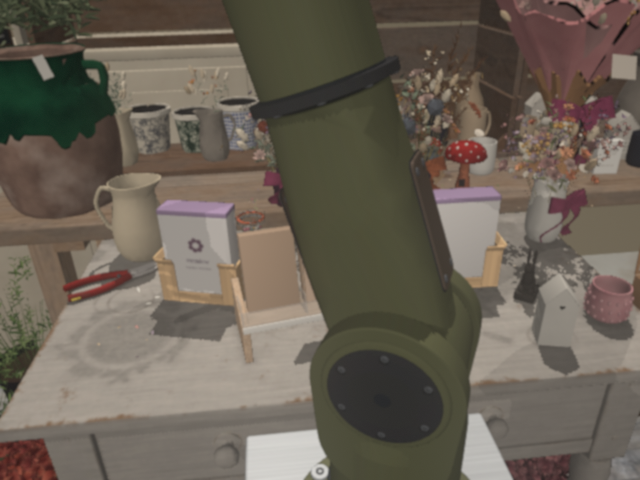

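View pics/top0.png

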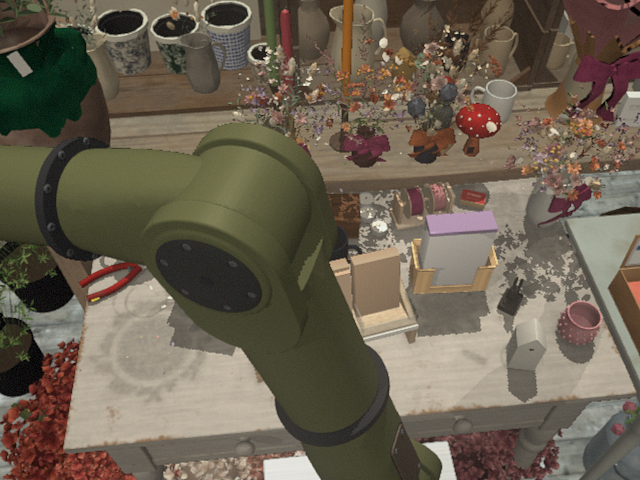

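View pics/wrist0.png

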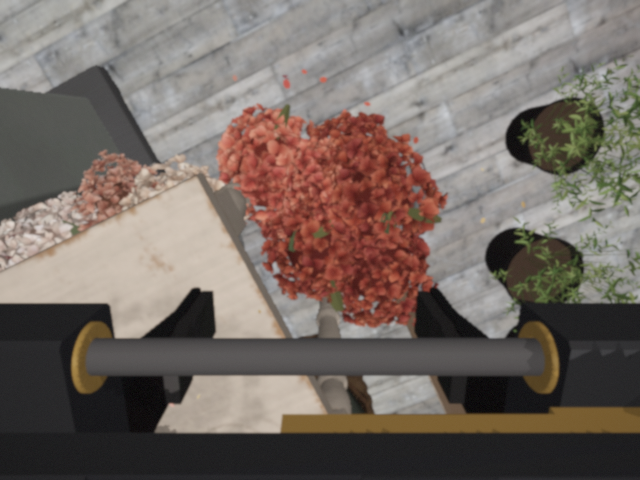

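The left box (emblem at about (195,245) in scene) shows its printed face, so it is b. The right one (top view, (458,250)) has a plain front, so it is a. A stand with brown cards sits between them. I'll zoom in on a.

Run:
```python
import cv2
a=cv2.imread("pics/top0.png"); cv2.imwrite("pics/z1.png",cv2.resize(a[200:305,400:510],None,fx=5.4,fy=5.4,interpolation=cv2.INTER_CUBIC))
a=cv2.imread("pics/scene0.png"); cv2.imwrite("pics/z2.png",cv2.resize(a[170:300,420:520],None,fx=4.5,fy=4.5,interpolation=cv2.INTER_CUBIC))
```

```text
(no output)
```

View pics/z1.png

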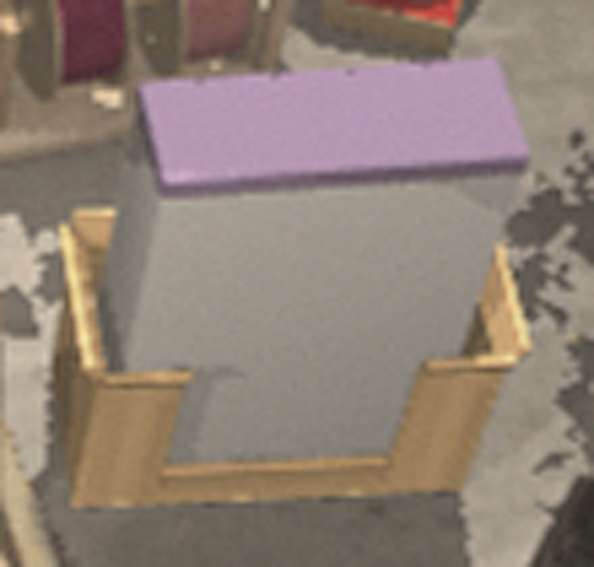

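View pics/z2.png

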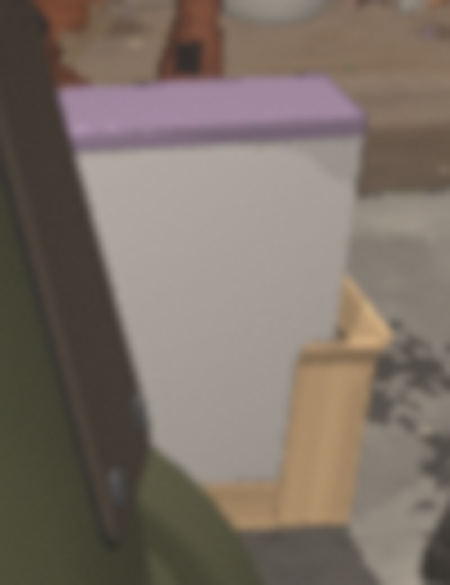

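```bash
cat > h.py <<'E'
import numpy as np
from scipy.optimize import least_squares
def proj(c,P):
    X=np.asarray(P)@np.array(c["R"]).T+np.array(c["t"])
    return np.c_[c["fx"]*X[:,0]/X[:,2]+c["cx"],c["fy"]*X[:,1]/X[:,2]+c["cy"]]
def place(p,L):
    L=np.asarray(L,float);cs,s=np.cos(p[2]),np.sin(p[2])
    z=p[3] if len(p)>3 else 0
    return np.c_[p[0]+cs*L[:,0]-s*L[:,1],p[1]+s*L[:,0]+cs*L[:,1],L[:,2]+z]
def fit(obs,p0):
    f=lambda p:np.concatenate([(proj(c,place(p,L))-np.array(u)).ravel() for c,L,u in obs])
    r=least_squares(f,p0);return r.x,f(r.x).reshape(-1,2)
E
python3 - <<'E'
from h import *
from station import ctrl
ct=ctrl.read_camera("top");cs=ctrl.read_camera("scene")
t=lambda a:np.array(a)/5.4+[400,200]-.4
s=lambda a:np.array(a)/4.5+[420,170]-.4
# local frame = sleeve frame orientation (box +x toward... symmetric)
box=(ct,[[23,63,181],[23,-63,181],[-23,-63,181],[-23,63,181]],t([[140,85],[497,60],[528,160],[162,184]]))
box2=(cs,[[23,-63,181],[-23,-63,181]],s([[334,76],[366,122]]))
for o in ([box],[box,box2]):
    p,r=fit(o,[700,-150,0]);print("box",p,np.round(r,1).tolist())
    p,r=fit(o,[700,-150,0,0]);print("box z",p,np.round(r,1).tolist())
sl=(ct,[[-33,74,0],[-33,-74,0],[-33,42,22],[-33,-42,22]],t([[72,506],[465,491],[163,473],[390,462]]))
sl2=(ct,[[-37,80,91],[-37,-80,91],[37,-80,91],[37,80,91]],t([[97,380],[530,352],[500,245],[62,226]]))
sl3=(cs,[[-33,-74,0],[-37,-80,91]],s([[348,526],[390,348]]))
for o in ([sl],[sl,sl2],[sl,sl2,sl3]):
    p,r=fit(o,[700,-150,0]);print("sl",p,np.round(r,1).tolist())
E
```

```text
box [ 4.81143076e+02 -2.31846223e+02 -1.86401853e-02] [[-0.8, -0.5], [0.2, -0.3], [0.8, 0.2], [-0.2, 0.4]]
box z [ 4.93093425e+02 -2.37397598e+02 -2.19768566e-02 -1.46840407e+01] [[-0.2, -0.4], [-0.3, 0.1], [0.2, 0.2], [0.3, 0.1]]
box [ 4.81434254e+02 -2.31494576e+02 -2.32597541e-02] [[-1.0, -0.7], [0.0, -0.2], [0.6, 0.2], [-0.5, 0.2], [-0.9, 0.4], [1.7, 0.0]]
box z [ 4.81571751e+02 -2.31561991e+02 -2.30474579e-02 -1.42620761e-01] [[-1.0, -0.7], [0.0, -0.3], [0.6, 0.2], [-0.5, 0.2], [-0.9, 0.4], [1.7, 0.1]]
sl [ 4.81760202e+02 -2.33748352e+02 -5.67613445e-02] [[0.0, 0.3], [-0.3, 0.2], [0.3, -0.4], [-0.0, -0.0]]
sl [ 4.78085825e+02 -2.33995732e+02 -7.55008687e-02] [[0.1, 1.2], [0.1, 2.2], [0.5, 0.8], [0.3, 1.8], [-2.0, -0.3], [1.5, 2.9], [-0.5, -7.4], [0.0, -2.0]]
sl [ 4.78948372e+02 -2.32883416e+02 -6.91142363e-02] [[-0.4, 1.1], [-0.5, 1.7], [-0.0, 0.6], [-0.2, 1.4], [-2.5, -0.4], [0.9, 2.4], [-1.4, -7.9], [-0.7, -2.1], [1.6, 2.0], [3.0, -0.1]]
```

```bash
python3 -m creep '[[[1.5,-3.4,1.4],-0.0574],[[1.5,-3.4,1.4],-0.0574],[[1.5,-3.4,1.4],-0.0574],[[1.5,-3.4,1.4],-0.0574],[[1.5,-3.4,1.4],-0.0574]]' 1
```

```text
clock: 0.75
ee_pos: [354.5, 415.5, 253.2]
orientation: [[0.0, -0.743, 0.669], [0.0, 0.669, 0.743], [-1.0, 0.0, 0.0]]
force: [0.5, 0.2, -0.1]
finger_gap: 1.001
```

```bash
python3 -m creep '[[[1.5,-3.4,1.4],-0.0574],[[1.5,-3.4,1.4],-0.0574],[[1.5,-3.4,1.4],-0.0574],[[1.5,-3.4,1.4],-0.0574],[[1.5,-3.4,1.4],-0.0574]]' 1
```

```text
clock: 1.25
ee_pos: [429.4, 245.5, 323.4]
orientation: [[0.0, -0.523, 0.852], [0.0, 0.852, 0.523], [-1.0, 0.0, 0.0]]
force: [0.5, 0.4, -0.2]
finger_gap: 0.999
```

```bash
python3 -m creep '[[[0.5,-4.8,0],-0.0574],[[0.5,-4.8,0],-0.0574],[[0.5,-4.8,0],-0.0574],[[0.5,-4.8,0],-0.0574],[[0.5,-4.8,0],-0.0574]]' 1
```

```text
clock: 1.75
ee_pos: [453.9, 5.0, 322.8]
orientation: [[0.001, -0.261, 0.965], [0.001, 0.965, 0.261], [-1.0, 0.0, 0.001]]
force: [0.8, 0.4, 0.3]
finger_gap: 0.999
```

```bash
python3 -m creep '[[[0.5,-4.8,0],-0.0574],[[0.5,-4.8,0],-0.0574],[[0.5,-4.8,0],-0.0574],[[0.5,-4.8,0],-0.0574],[[0.5,-4.6,0],-0.0574]]' 1
python3 - <<'E'
from station import ctrl
import cv2,numpy as np
for n in ("scene","top","wrist"):
    c=ctrl.read_camera(n); cv2.imwrite(f"pics/{n}1.png",c["pixels"])
print(np.round(ctrl.get_obs()["joint_positions"],1), ctrl.get_obs()["orientation"])
E
```

```text
clock: 2.25
ee_pos: [478.8, -233.1, 323.1]
orientation: [[0.001, 0.023, 1.0], [0.0, 1.0, -0.023], [-1.0, 0.0, 0.001]]
force: [1.3, 0.3, -0.5]
finger_gap: 0.998
[-20.2   1.4  44.8  87.4  -0.9  91.5  23. ] [[-7.78640747e-04  2.80687294e-02  9.99605692e-01]
 [-1.50095302e-03  9.99604837e-01 -2.80698746e-02]
 [-9.99998570e-01 -1.52221753e-03 -7.36203212e-04]]
```

View pics/wrist1.png

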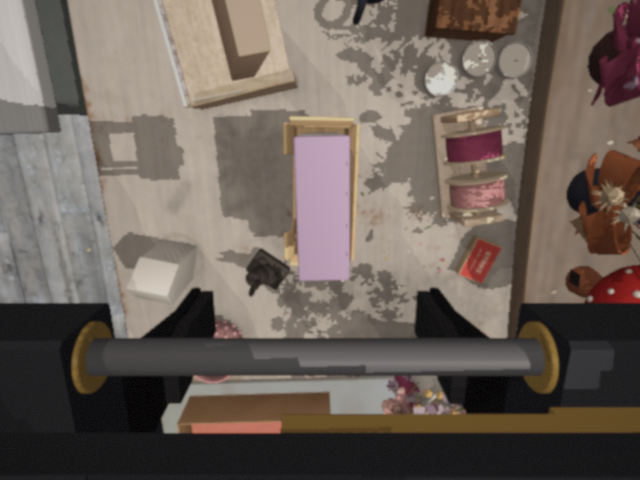

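View pics/scene1.png

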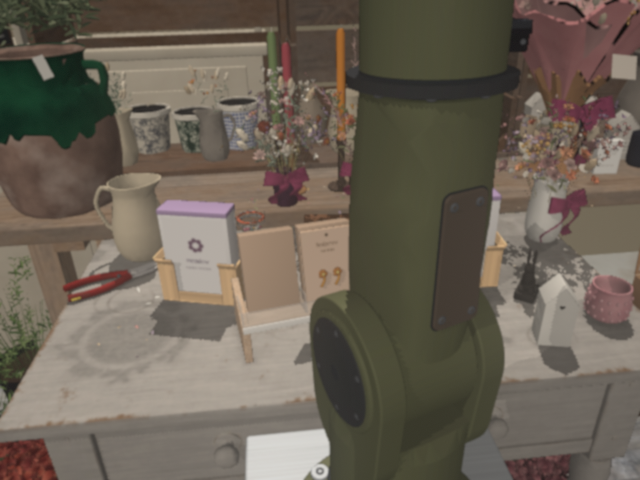

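View pics/top1.png

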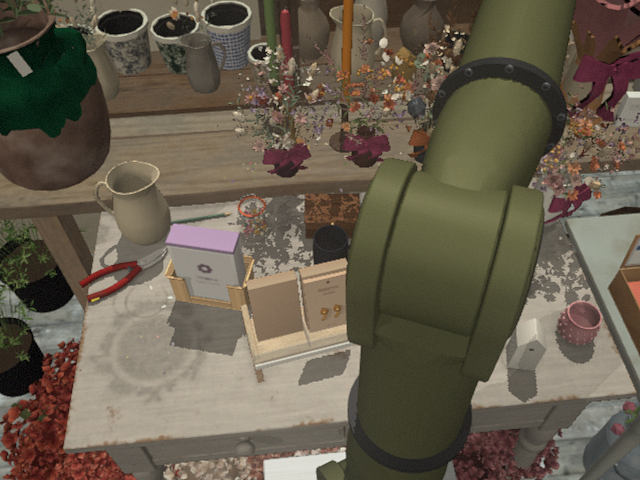

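Wrist view: lilac lid spans about (295,136)–(350,281), sleeve rim (283,118)–(358,262). The field beyond is clear of tall objects near the box. I'll zoom for corners.

Run:
```python
import cv2
a=cv2.imread("pics/wrist1.png"); cv2.imwrite("pics/z3.png",cv2.resize(a[105:295,265:375],None,fx=3.1,fy=3.1,interpolation=cv2.INTER_CUBIC))
cv2.imwrite("pics/z4.png",cv2.resize(a[105:205,270:370],None,fx=6,fy=6,interpolation=cv2.INTER_CUBIC))
cv2.imwrite("pics/z5.png",cv2.resize(a[200:300,270:370],None,fx=6,fy=6,interpolation=cv2.INTER_CUBIC))
```

```text
(no output)
```

View pics/z4.png

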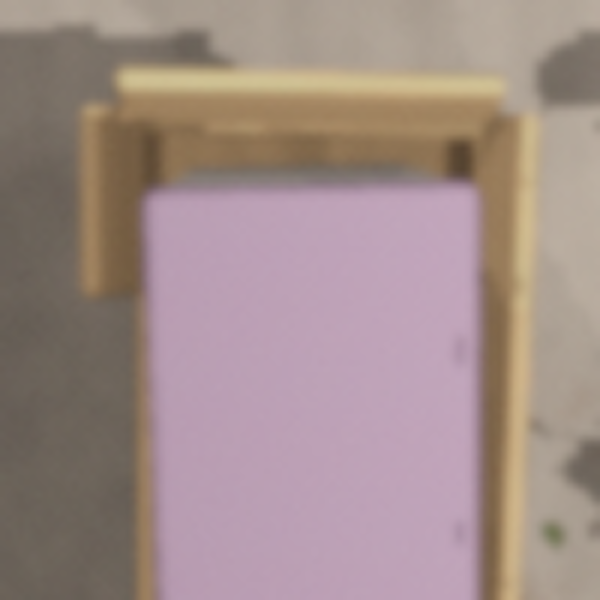

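View pics/z5.png

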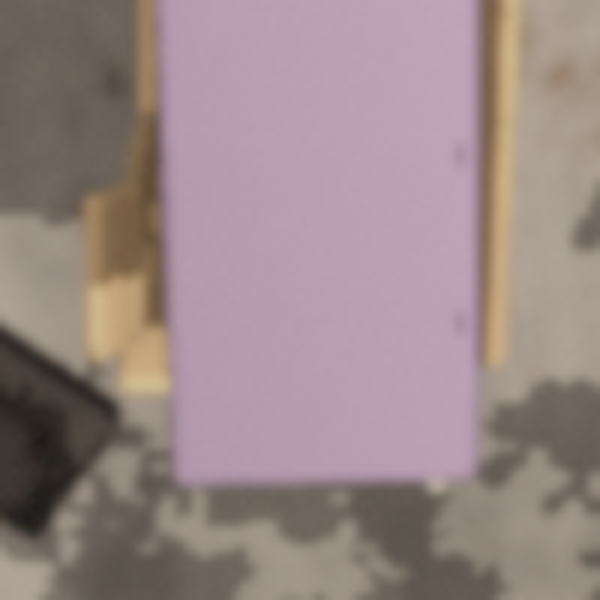

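```bash
cat >> h.py <<'E'
def back(c,uv,z):
    uv=np.atleast_2d(uv);R=np.array(c["R"]);C=-R.T@np.array(c["t"])
    d=np.c_[(uv[:,0]-c["cx"])/c["fx"],(uv[:,1]-c["cy"])/c["fy"],np.ones(len(uv))]@R
    return C+d*((z-C[2])/d[:,2])[:,None]
E
python3 - <<'E'
from h import *
from station import ctrl
c=ctrl.read_camera("wrist")
a=lambda p:np.array(p)/6+[270,105]-.42
b=lambda p:np.array(p)/6+[270,200]-.42
print("cam",-np.array(c["R"]).T@c["t"])
bx=np.vstack([a([[143,187],[480,182]]),b([[475,482],[177,485]])])
P=back(c,bx,181);print("box",P.round(1).tolist())
print(np.linalg.norm(P[0]-P[1]),np.linalg.norm(P[2]-P[3]),np.linalg.norm(P[1]-P[2]),np.linalg.norm(P[0]-P[3]))
p,r=fit([(c,[[-23,63,181],[23,63,181],[23,-63,181],[-23,-63,181]],bx)],[480,-232,0]);print(p,r.round(1).tolist())
p,r=fit([(c,[[-23,63,181],[23,63,181],[23,-63,181],[-23,-63,181]],bx)],[480,-232,0,0]);print(p)
for n,q in (("rear",np.vstack([a([[537,117]]),b([[505,365]])])),("front",np.vstack([a([[82,105],[86,297]]),b([[87,195],[92,360]])])),("left",a([[118,68],[503,78]])),("right",b([[120,392],[170,392]]))):
    print(n,back(c,q,91).round(1).tolist())
E
```

```text
cam [ 480.55082172 -157.28320259  525.21174137]
box [[462.9, -165.0, 181.0], [508.5, -165.7, 181.0], [507.2, -291.6, 181.0], [462.5, -290.8, 181.0]]
45.6660343965649 44.690017044042335 125.98307484873521 125.83709431589281
[ 4.85254377e+02 -2.28307181e+02 -7.78784424e-03] [[-0.1, 0.2], [0.3, -0.2], [0.6, -0.2], [-0.8, 0.3]]
[ 4.85267351e+02 -2.28461486e+02 -7.79713449e-03 -9.15967966e-01]
rear [[525.5, -157.5, 91.0], [519.9, -303.6, 91.0]]
front [[448.5, -153.3, 91.0], [447.6, -185.1, 91.0], [443.6, -268.7, 91.0], [442.9, -300.4, 91.0]]
left [[454.9, -147.5, 91.0], [519.8, -151.0, 91.0]]
right [[447.9, -306.9, 91.0], [457.2, -307.1, 91.0]]
```

```bash
python3 -m creep '[[[0.5,0.35,0],-0.149],[[0,0,0],-0.149],[[0,0,0],-0.149],[[0,0,0],-0.149],[[0,0,0],-0.149]]'; python3 -m creep '[[[0,0,0],-0.149],[[0,0,0],-0.149],[[0,0,0],-0.149],[[0,0,0],-0.149],[[0,0,0],-0.149]]';python3 -m creep '[[[0,0,0],-0.149],[[0,0,0],-0.149],[[0,0,0],-0.149],[[0,0,0],-0.149],[[0,0,0],-0.149]]'; python3 -c "
from station import ctrl
import numpy as np
o=ctrl.get_obs();print(np.round(o['joint_positions'],1))"
```

```text
clock: 2.95
ee_pos: [484.7, -224.9, 322.6]
orientation: [[0.0, 0.695, 0.719], [0.001, 0.719, -0.695], [-1.0, 0.001, -0.001]]
force: [0.5, 0.5, 1.0]
finger_gap: 1.002
clock: 3.45
ee_pos: [484.6, -224.9, 322.6]
orientation: [[0.0, 0.998, 0.058], [0.001, 0.058, -0.998], [-1.0, 0.0, -0.001]]
force: [-0.3, -0.2, -1.1]
finger_gap: 1.003
clock: 3.95
ee_pos: [484.6, -224.9, 322.7]
orientation: [[0.0, 0.773, -0.634], [0.001, -0.634, -0.773], [-1.0, -0.001, -0.001]]
force: [-0.1, -0.7, 0.7]
finger_gap: 0.997
[ -23.2    1.8   47.    87.2   -1.4   91.6 -105.6]
```

```bash
python3 -m creep '[[[0,-0.4,0],-0.149],[[0,0,0],-0.149],[[0,0,0],-0.149],[[0,0,0],-0.149],[[0,0,0],-0.149]]';  python3 -c "
from station import ctrl
import numpy as np
o=ctrl.get_obs();print(np.round(o['joint_positions'],1))"; python3 -m creep '[[[0,0,0],-0.149],[[0,0,0],0],[[0,0,0],0],[[0,0,0],0],[[0,0,0],0]]'; python3 -c "
from station import ctrl
import numpy as np
o=ctrl.get_obs();print(np.round(o['joint_positions'],1)); z=o['orientation'][0][2],o['orientation'][1][2];print(np.arctan2(z[1],z[0]))"
```

```text
clock: 4.45
ee_pos: [484.6, -228.9, 322.6]
orientation: [[0.0, 0.138, -0.99], [0.002, -0.99, -0.138], [-1.0, -0.002, -0.0]]
force: [0.2, 0.5, 0.5]
finger_gap: 1.004
[ -23.9    2.1   48.4   87.    -1.7   91.6 -147.6]
clock: 4.95
ee_pos: [484.5, -231.2, 321.9]
orientation: [[-0.001, 0.058, -0.998], [0.001, -0.998, -0.058], [-1.0, -0.001, 0.001]]
force: [0.4, -0.6, 0.4]
finger_gap: 1.002
[ -33.9    2.7   59.5   87.1   -2.4   91.6 -151.1]
-3.0831451704787693
```

```bash
python3 -m creep '[[[0,0,0],-0.05],[[0,0,0],-0.05],[[0,0,0],-0.05],[[0,0,0],0],[[0,0,0],0]]'; python3 -c "
from station import ctrl
import numpy as np
o=ctrl.get_obs();print(np.round(o['joint_positions'],1)); z=o['orientation'][0][2],o['orientation'][1][2];print(np.arctan2(z[1],z[0]))"
```

```text
clock: 5.45
ee_pos: [489.8, -240.9, 322.0]
orientation: [[-0.009, -0.089, -0.996], [0.008, -0.996, 0.089], [-1.0, -0.007, 0.009]]
force: [-0.3, -1.2, -0.4]
finger_gap: 1.002
[ -39.7    7.9   71.    85.6   -7.6   92.5 -154.2]
3.052664468162699
```

```bash
python3 -m creep '[[[0,0,0],0.03],[[0,0,0],0.03],[[0,0,0],0.03],[[-0.5,1.1,0],0],[[0,0,0],0]]'; python3 -c "
from station import ctrl
import numpy as np
o=ctrl.get_obs();print(np.round(o['joint_positions'],1)); z=o['orientation'][0][2],o['orientation'][1][2];print(np.arctan2(z[1],z[0]))"
```

```text
clock: 5.95
ee_pos: [485.6, -227.6, 322.2]
orientation: [[-0.008, 0.005, -1.0], [0.01, -1.0, -0.005], [-1.0, -0.01, 0.008]]
force: [0.4, 0.3, -0.2]
finger_gap: 0.998
[ -42.6    4.7   70.2   86.8   -4.7   92.3 -152.3]
-3.1361242858761367
```

```bash
python3 -m creep '[[[0,0,-2.5],0],[[0,0,-2.5],0],[[0,0,-2.5],0],[[0,0,-2.5],0],[[0,0,0],0]]'
python3 - <<'E'
from station import ctrl
import numpy as np,cv2
o=ctrl.get_obs();print(np.round(o['joint_positions'],1)); z=o['orientation'][0][2],o['orientation'][1][2];print(np.arctan2(z[1],z[0]))
cv2.imwrite("pics/w2.png",ctrl.read_camera("wrist")["pixels"])
E
```

```text
clock: 6.45
ee_pos: [483.8, -227.6, 219.5]
orientation: [[-0.013, 0.003, -1.0], [0.009, -1.0, -0.003], [-1.0, -0.009, 0.013]]
force: [-0.5, -0.1, 0.9]
finger_gap: 1.002
[ -41.4    7.2   69.9   97.3   -7.    81.2 -150.3]
-3.1381845542264455
```

View pics/w2.png

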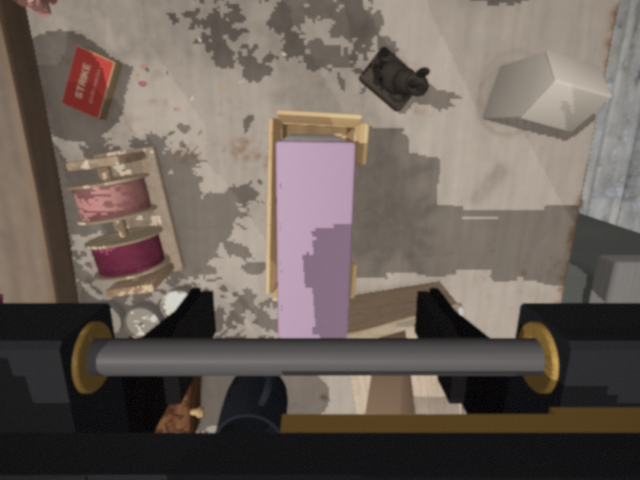

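Run:
```python
from h import *
from station import ctrl
import cv2
c=ctrl.read_camera("wrist");cv2.imwrite("pics/z6.png",cv2.resize(c["pixels"][100:345,250:380],None,fx=2.4*1.0,fy=2.4,interpolation=cv2.INTER_CUBIC))
print(back(c,[[277,142],[354,141.5],[279,335],[348,335]],181).round(1).tolist())
print(back(c,[[278,112],[361,115],[272,118],[268,292]],91).round(1).tolist())
```

```text
[[506.8, -296.0, 181.0], [462.4, -296.3, 181.0], [508.4, -171.9, 181.0], [462.7, -171.7, 181.0]]
[[512.5, -314.4, 91.0], [448.3, -312.3, 91.0], [517.3, -309.9, 91.0], [524.8, -164.0, 91.0]]
```

View pics/z6.png

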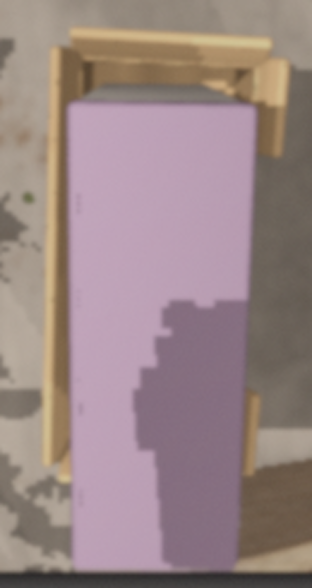

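```bash
python3 -m creep '[[[0.1,-0.3,-2.0],0],[[0,0,-2.5],0],[[0,0,-2.5],0],[[0,0,-2.0],0],[[0,0,0],0]]'
python3 - <<'E'
from station import ctrl
import numpy as np,cv2
o=ctrl.get_obs();print(np.round(o['joint_positions'],1)); z=o['orientation'][0][2],o['orientation'][1][2];print(np.arctan2(z[1],z[0]))
E
```

```text
clock: 7.05
ee_pos: [486.2, -231.0, 131.4]
orientation: [[-0.011, 0.003, -1.0], [0.008, -1.0, -0.003], [-1.0, -0.008, 0.011]]
force: [0.2, -0.2, -0.5]
finger_gap: 0.999
[ -36.4   13.7   67.6  104.1  -13.4   71.9 -144.8]
-3.13812688764161
```

```bash
python3 -m creep '[[[-0.1,0,-0.5],-0.015],[[0,0,0],0],[[0,0,0],0],[[0,0,0],0],[[0,0,0],0]]'; python3 -m creep '[[[0,0,0],0],[[0,0,0],0],[[0,0,0],0],[[0,0,0],0],[[0,0,0],0]]' 0.3 30;python3 -m creep '[[[0,0,0],0],[[0,0,0],0],[[0,0,0],0],[[0,0,0],0],[[0,0,0],0]]' 0.3 30
```

```text
clock: 7.55
ee_pos: [486.2, -231.4, 127.6]
orientation: [[-0.008, -0.012, -1.0], [0.008, -1.0, 0.012], [-1.0, -0.008, 0.008]]
force: [0.9, 0.5, -0.1]
finger_gap: 0.997
clock: 8.05
ee_pos: [485.8, -231.3, 127.1]
orientation: [[-0.009, -0.012, -1.0], [0.008, -1.0, 0.012], [-1.0, -0.008, 0.009]]
force: [0.0, -0.2, 0.8]
finger_gap: 0.634
clock: 8.55
ee_pos: [485.7, -231.3, 127.1]
orientation: [[-0.009, -0.012, -1.0], [0.008, -1.0, 0.012], [-1.0, -0.008, 0.009]]
force: [-0.3, 0.1, 0.3]
finger_gap: 0.514
```

```bash
python3 -m creep '[[[0,0,0.6],0],[[0,0,1],0],[[0,0,1],0],[[0,0,1],0],[[0,0,1],0]]'; python3 -m creep '[[[0,0,2],0],[[0,0,2],0],[[0,0,2],0],[[0,0,2],0],[[0,0,0],0]]'
python3 - <<'E'
from station import ctrl
import cv2,numpy as np
for n in ("scene","top","wrist"):
    c=ctrl.read_camera(n); cv2.imwrite(f"pics/{n}3.png",c["pixels"])
print(np.round(ctrl.get_obs()["joint_positions"],1))
E
```

```text
clock: 9.05
ee_pos: [486.0, -231.4, 174.3]
orientation: [[-0.008, -0.012, -1.0], [0.008, -1.0, 0.012], [-1.0, -0.008, 0.008]]
force: [0.8, -0.6, -1.2]
finger_gap: 0.516
clock: 9.55
ee_pos: [487.4, -232.3, 256.0]
orientation: [[-0.003, -0.012, -1.0], [0.007, -1.0, 0.012], [-1.0, -0.007, 0.004]]
force: [0.2, -0.3, -1.4]
finger_gap: 0.514
[ -40.5    5.8   68.6   94.    -5.7   84.6 -152.1]
```

View pics/top3.png

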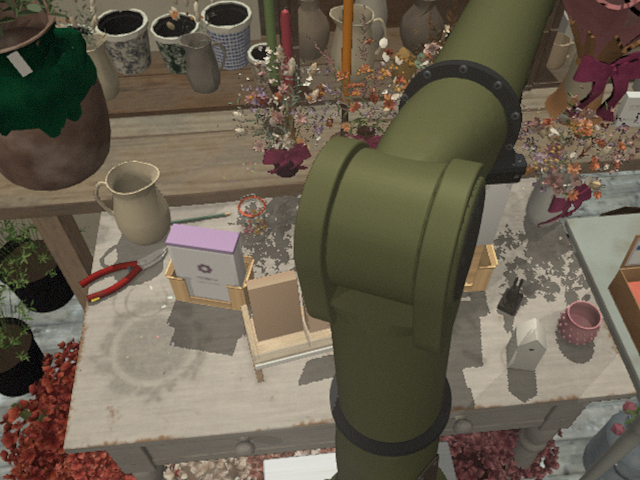

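View pics/wrist3.png

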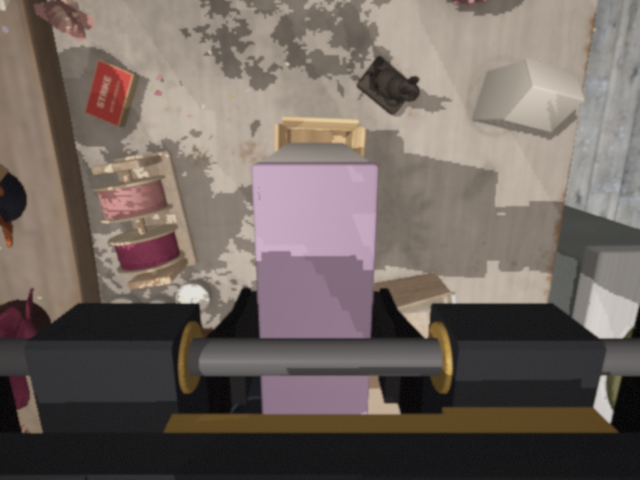

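View pics/scene3.png

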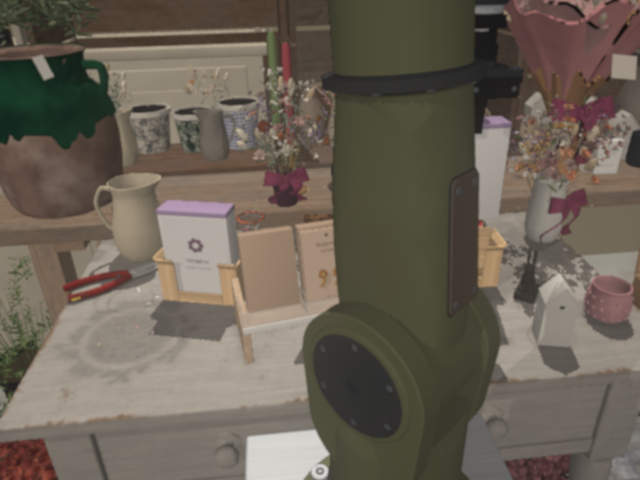

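The box is held and lifted about 129 mm, so its underside is about 43 mm above the lip. Its far lid edge is at (256,165)–(376,164) in wrist. Now the offset in the grip.

Run:
```python
from h import *
from station import ctrl
c=ctrl.read_camera("wrist");o=ctrl.get_obs()
T=np.array(o["ee_pos"]);R=np.array(o["orientation"])
P=back(c,[[255.5,165],[376.5,164],[261,410],[369,410]],310)
print(T,P.round(1).tolist()); print("in tool frame",((P-T)@R).round(1).tolist(), o["clock"])
```

```text
[ 485.15660798 -230.96140468  252.10700902] [[506.1, -295.7, 310.0], [464.0, -295.5, 310.0], [509.3, -194.3, 310.0], [464.0, -193.4, 310.0]]
in tool frame [[-58.7, 64.0, -21.2], [-58.2, 64.3, 21.0], [-57.8, -37.4, -23.1], [-57.3, -37.8, 22.2]] 9.75
```

```bash
python3 -m creep '[[[0,0,0.5],0.06],[[0,0,0.5],0.1],[[0,0,0],0.148],[[0,0,0],0.148],[[0,0,0],0.148]]';python3 -m creep '[[[0,0,0],0.148],[[0,0,0],0.148],[[0,0,0],0.148],[[0,0,0],0.148],[[0,0,0],0.148]]'; python3 -m creep '[[[0,0,0],0.148],[[0,0,0],0.148],[[0,0,0],0.148],[[0,0,0],0.148],[[0,0,0],0.148]]';python3 -m creep '[[[0,0,0],0.148],[[0,0,0],0.148],[[0,0,0],0.148],[[0,0,0],0.148],[[0,0,0],0.148]]'
```

```text
clock: 10.25
ee_pos: [485.1, -231.1, 261.9]
orientation: [[-0.014, 0.563, -0.826], [0.002, -0.827, -0.563], [-1.0, -0.009, 0.01]]
force: [0.7, -0.3, -1.8]
finger_gap: 0.513
clock: 10.75
ee_pos: [485.1, -231.0, 261.9]
orientation: [[-0.012, 0.973, -0.231], [-0.006, -0.231, -0.973], [-1.0, -0.01, 0.009]]
force: [0.0, -0.2, -2.3]
finger_gap: 0.515
clock: 11.25
ee_pos: [485.1, -231.0, 261.8]
orientation: [[-0.005, 0.874, 0.486], [-0.011, 0.486, -0.874], [-1.0, -0.01, 0.007]]
force: [-0.4, -0.6, -1.3]
finger_gap: 0.516
clock: 11.75
ee_pos: [485.1, -231.1, 261.8]
orientation: [[0.003, 0.318, 0.948], [-0.01, 0.948, -0.318], [-1.0, -0.008, 0.006]]
force: [0.5, -0.4, -1.2]
finger_gap: 0.513
```

```bash
python3 -m creep '[[[-0.2,0,0],0.14],[[0,0,0],0.14],[[0,0,0],0],[[0,0,0],0],[[0,0,0],0]]'
python3 - <<'E'
from station import ctrl
import cv2,numpy as np
for n in ("scene","top","wrist"):
    c=ctrl.read_camera(n); cv2.imwrite(f"pics/{n}4.png",c["pixels"])
o=ctrl.get_obs();print(np.round(o["joint_positions"],1)); print(np.round(o["ee_pos"],1),np.round(o["orientation"],3).tolist())
E
```

```text
clock: 12.25
ee_pos: [483.6, -231.2, 262.7]
orientation: [[0.007, 0.052, 0.999], [-0.008, 0.999, -0.052], [-1.0, -0.008, 0.008]]
force: [-0.7, 0.1, -0.3]
finger_gap: 0.514
[-31.8   1.7  56.2  94.2  -1.2  84.3  21.6]
[ 483.8 -231.3  263. ] [[0.008, 0.051, 0.999], [-0.008, 0.999, -0.051], [-1.0, -0.008, 0.008]]
```

View pics/top4.png

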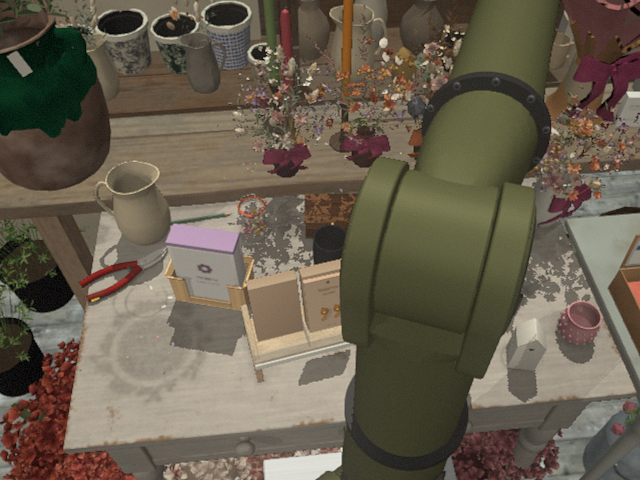

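View pics/wrist4.png

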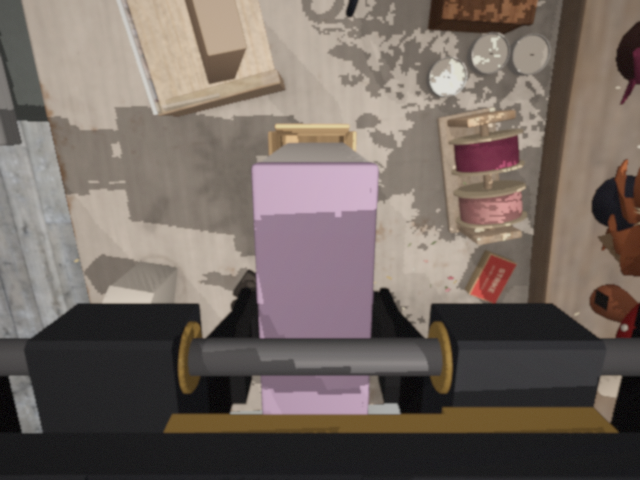

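View pics/scene4.png

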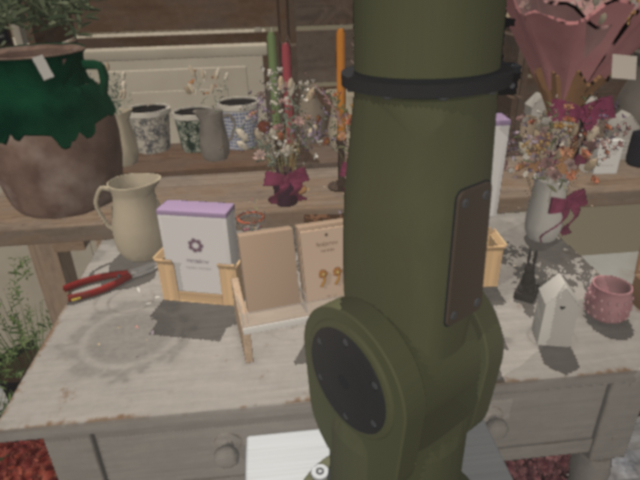

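Run:
```python
import cv2
a=cv2.imread("pics/wrist4.png"); cv2.imwrite("pics/z7.png",cv2.resize(a[110:190,245:385],None,fx=5.5,fy=5.5,interpolation=cv2.INTER_CUBIC))
```

```text
(no output)
```

View pics/z7.png

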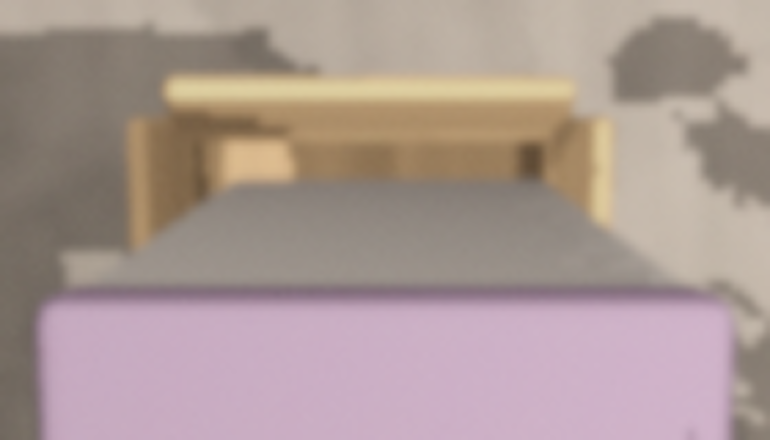

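Run:
```python
from h import *
from station import ctrl
c=ctrl.read_camera("wrist");o=ctrl.get_obs();zb=5+o["ee_pos"][2]-127.1
a=lambda p:np.array(p)/5.5+[245,110]-.42
print("bottom z",zb,o["ee_pos"],o["clock"])
P=back(c,a([[225,184],[558,184]]),zb);print("box bottom far edge",P.round(1).tolist(),P.mean(0).round(1))
P=back(c,a([[38,310],[733,310]]),zb+176);print("box top",P.round(1).tolist(),P.mean(0).round(1))
S=back(c,a([[165,76],[575,77]]),91);print("lip outer left",S.round(1).tolist(),S.mean(0).round(1))
F=back(c,a([[130,122],[612,120]]),91);print("lip front/rear",F.round(1).tolist(),F.mean(0).round(1))
```

```text
bottom z 140.95328124260922 [ 483.78327817 -231.25789983  263.05328124] 12.45
box bottom far edge [[465.9, -166.9, 141.0], [512.5, -169.3, 141.0]] [ 489.2 -168.1  141. ]
box top [[464.3, -166.5, 317.0], [509.4, -168.8, 317.0]] [ 486.9 -167.6  317. ]
lip outer left [[454.4, -151.9, 91.0], [519.7, -155.4, 91.0]] [ 487.1 -153.7   91. ]
lip front/rear [[448.3, -158.7, 91.0], [525.5, -162.3, 91.0]] [ 486.9 -160.5   91. ]
```

```bash
python3 -m creep '[[[-0.2,-0.2,0],0],[[0,0,-1],0],[[0,0,-1],0],[[0,0,-1],0],[[0,0,-1],0]]'; python3 -m creep '[[[0,0,-1],0],[[0,0,-1],0],[[0,0,-1],0],[[0,0,0],0],[[0,0,0],0]]'
```

```text
clock: 12.95
ee_pos: [481.5, -233.1, 221.8]
orientation: [[0.007, 0.05, 0.999], [-0.008, 0.999, -0.05], [-1.0, -0.008, 0.008]]
force: [0.4, -0.0, -2.2]
finger_gap: 0.512
clock: 13.45
ee_pos: [481.8, -233.4, 193.0]
orientation: [[0.008, 0.05, 0.999], [-0.009, 0.999, -0.05], [-1.0, -0.008, 0.008]]
force: [0.4, -0.1, -1.9]
finger_gap: 0.512
```

```bash
python3 -m creep '[[[0,0,-1],0],[[0,0,-1],0],[[0,0,-1],0],[[0,0,-0.6],0],[[0,0,-0.6],0]]'; python3 -m creep '[[[0,0,-0.6],0],[[0,0,-0.5],0],[[0,0,-0.4],0],[[0,0,-0.3],0],[[0,0,0],0]]'
python3 - <<'E'
from station import ctrl
import cv2,numpy as np
c=ctrl.read_camera("wrist"); cv2.imwrite("pics/wrist5.png",c["pixels"])
o=ctrl.get_obs();print(np.round(o["ee_pos"],1),np.round(o["force"],1))
E
```

```text
clock: 13.95
ee_pos: [481.5, -233.2, 150.3]
orientation: [[0.008, 0.05, 0.999], [-0.008, 0.999, -0.05], [-1.0, -0.008, 0.008]]
force: [0.2, 0.3, -1.4]
finger_gap: 0.513
clock: 14.45
ee_pos: [481.6, -233.3, 132.8]
orientation: [[0.008, 0.05, 0.999], [-0.008, 0.999, -0.05], [-1.0, -0.008, 0.008]]
force: [0.0, -0.2, -1.0]
finger_gap: 0.513
[ 481.7 -233.3  133. ] [ 0.   0.4 -1. ]
```

View pics/wrist5.png

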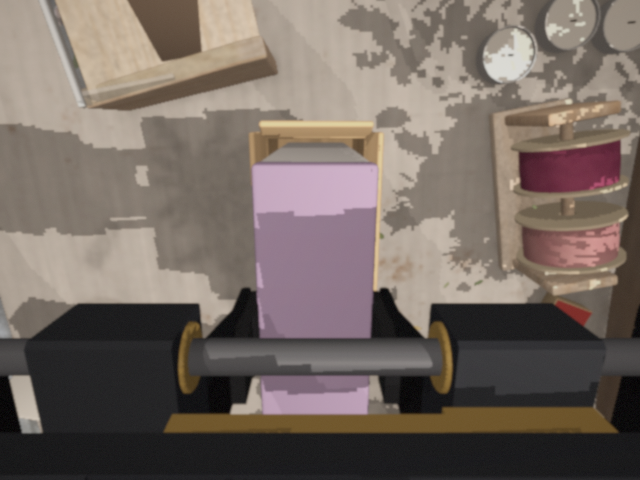

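The box is inside the rim on all visible sides, about 6 mm from the floor. I'll lower gently until I feel contact.

```bash
python3 -m creep '[[[0,0,-0.15],0],[[0,0,-0.15],0],[[0,0,-0.1],0],[[0,0,0],0],[[0,0,0],0]]'; python3 -m creep '[[[0,0,-0.1],0],[[0,0,-0.1],0],[[0,0,0],0],[[0,0,0],0],[[0,0,0],0]]'
```

```text
clock: 15.0
ee_pos: [481.8, -233.3, 129.1]
orientation: [[0.008, 0.05, 0.999], [-0.008, 0.999, -0.05], [-1.0, -0.008, 0.009]]
force: [-0.0, 0.1, -2.6]
finger_gap: 0.513
clock: 15.5
ee_pos: [481.8, -233.3, 127.1]
orientation: [[0.008, 0.05, 0.999], [-0.008, 0.999, -0.05], [-1.0, -0.008, 0.009]]
force: [0.1, -0.1, -1.9]
finger_gap: 0.515
```

```bash
python3 -m creep '[[[0,0,-0.1],0],[[0,0,0],0],[[0,0,0],0],[[0,0,0],0],[[0,0,0],0]]'; python3 -m creep '[[[0,0,-0.1],0],[[0,0,0],0],[[0,0,0],0],[[0,0,0],0],[[0,0,0],0]]'
```

```text
clock: 16.0
ee_pos: [482.0, -233.4, 127.0]
orientation: [[0.009, 0.05, 0.999], [-0.008, 0.999, -0.05], [-1.0, -0.008, 0.009]]
force: [-1.1, 0.9, 4.7]
finger_gap: 0.512
clock: 16.5
ee_pos: [482.2, -233.4, 126.9]
orientation: [[0.009, 0.049, 0.999], [-0.008, 0.999, -0.049], [-1.0, -0.007, 0.009]]
force: [-3.3, 2.1, 11.9]
finger_gap: 0.512
```

Floor contact was felt at TCP z = 127.0, the same as at the grasp. I'll ease the pressure, then release.

```bash
python3 -m creep '[[[0,0,0.1],0],[[0,0,0],0],[[0,0,0],0],[[0,0,0],0],[[0,0,0],0]]'; python3 -m creep '[[[0,0,0],0],[[0,0,0],0],[[0,0,0],0],[[0,0,0],0],[[0,0,0],0]]' 0.95 ; python3 -m creep '[[[0,0,0],0],[[0,0,0],0],[[0,0,0],0],[[0,0,0],0],[[0,0,0],0]]' 0.95
```

```text
clock: 17.0
ee_pos: [482.1, -233.4, 127.0]
orientation: [[0.009, 0.05, 0.999], [-0.008, 0.999, -0.049], [-1.0, -0.008, 0.009]]
force: [-1.4, 0.2, 7.4]
finger_gap: 0.514
clock: 17.5
ee_pos: [481.7, -233.3, 126.0]
orientation: [[0.008, 0.05, 0.999], [-0.008, 0.999, -0.05], [-1.0, -0.008, 0.008]]
force: [0.5, 0.1, 0.2]
finger_gap: 0.881
clock: 18.0
ee_pos: [481.8, -233.3, 126.1]
orientation: [[0.008, 0.05, 0.999], [-0.008, 0.999, -0.05], [-1.0, -0.008, 0.009]]
force: [0.6, -0.3, 0.4]
finger_gap: 0.953
```

```bash
python3 -m creep '[[[0,0,1],0],[[0,0,2],0],[[0,0,3],0],[[0,0,3],0],[[0,0,4],0]]'; python3 -m creep '[[[0,0,4],0],[[0,0,3],0],[[0,4,0],0.05],[[0,4.5,0],0.05],[[0,4.5,0],0.05]]';python3 -m creep '[[[0,4.5,0],0.05],[[0,4.5,0],0.05],[[0,4.5,0],0.05],[[0,4.5,0],0.05],[[0,4.5,0],0.05]]';python3 -m creep '[[[-0.5,4.5,0],0.05],[[-0.5,4.5,0],0.05],[[-0.5,4.5,0],0.05],[[-0.5,4.5,0],0.05],[[0,4.5,0],0]]';  python3 - <<'E'
from station import ctrl
import cv2,numpy as np
for n in ("scene","top"):
    c=ctrl.read_camera(n); cv2.imwrite(f"pics/{n}6.png",c["pixels"])
E
```

```text
clock: 18.5
ee_pos: [480.9, -233.1, 257.2]
orientation: [[0.007, 0.05, 0.999], [-0.008, 0.999, -0.05], [-1.0, -0.007, 0.007]]
force: [0.2, -0.1, -0.3]
finger_gap: 0.946
clock: 19.0
ee_pos: [481.7, -102.6, 327.4]
orientation: [[0.012, -0.1, 0.995], [-0.006, 0.995, 0.1], [-1.0, -0.008, 0.011]]
force: [0.4, 0.6, -0.5]
finger_gap: 0.949
clock: 19.5
ee_pos: [481.6, 123.2, 327.2]
orientation: [[0.012, -0.345, 0.939], [-0.004, 0.939, 0.345], [-1.0, -0.008, 0.01]]
force: [0.6, -0.5, 1.0]
finger_gap: 0.952
clock: 20.0
ee_pos: [461.1, 348.6, 327.3]
orientation: [[0.012, -0.524, 0.851], [-0.001, 0.852, 0.524], [-1.0, -0.007, 0.01]]
force: [0.4, -0.8, -0.2]
finger_gap: 0.951
```

View pics/top6.png

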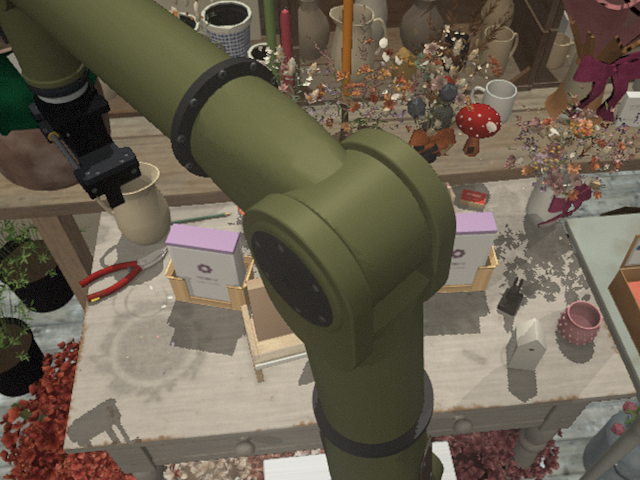

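View pics/scene6.png

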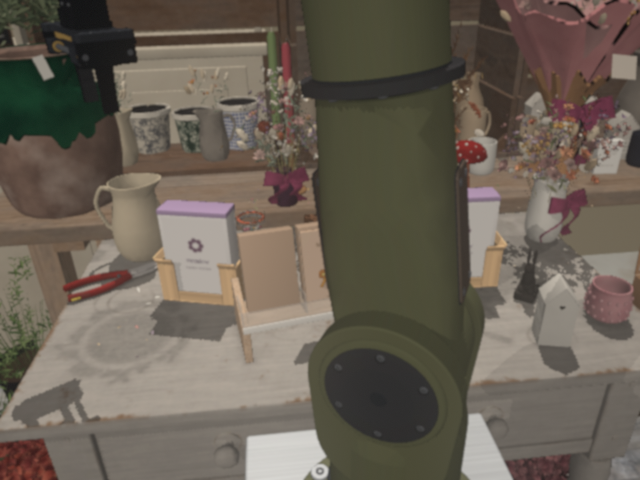

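The emblem on box a now shows in its cut-out, at (457,253) in top, and box b is unchanged. One numeric check of seating.

Run:
```python
import cv2
from h import *
from station import ctrl
a=cv2.imread("pics/top6.png"); cv2.imwrite("pics/z8.png",cv2.resize(a[200:305,430:510],None,fx=5.4,fy=5.4,interpolation=cv2.INTER_CUBIC))
c=ctrl.read_camera("top")
print(proj(c,place([481,-233.5,-0.05],[[23,-63,181],[-23,-63,181],[-23,-63,186]])))
print(np.round(ctrl.get_obs()["qvel"],2))
```

```text
[[493.31826287 211.22410581]
 [498.98692746 230.27762085]
 [499.6117285  228.50230771]]
[ 1.98 -2.59  3.62  1.6   2.24  0.69  0.46]
```

View pics/z8.png

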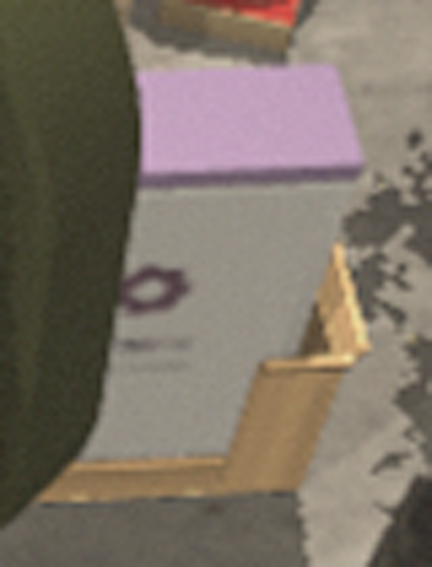

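```bash
python3 -m creep '[[[0,0,0],0],[[0,0,0],0],[[0,0,0],0],[[0,0,0],0],[[0,0,0],0]]'; python3 -c "
from station import ctrl
print(ctrl.finish_job())"
```

```text
clock: 20.65
ee_pos: [462.0, 346.1, 326.5]
orientation: [[0.012, -0.522, 0.853], [-0.002, 0.853, 0.522], [-1.0, -0.008, 0.009]]
force: [0.6, -0.4, 0.2]
finger_gap: 0.947
the job is handed in; nothing more can be done
None
```

I turned the right-hand box (card_set_a) to face forward in its own sleeve and handed the job in at 20.65 s. I gripped it across its 46 mm, lifted it about 135 mm straight up, and turned it half round. I then lowered it back in until I felt the floor, and let go.

**Final checks:**
- **Seating:** the floor was felt at TCP height 127.0 mm, against 127.1 mm when I first gripped it. The lid corners in the last top picture are within about 2 px of where a fully seated box should be.
- **Facing:** the flower emblem shows in the front of box a. The arm hid part of its left side in the last pictures.
- **Other box:** box b looks unchanged.
- **Forces:** the largest wrist force I saw was about 12 N, when the box met the floor. The gripper ended up well clear of everything.

**Disagreements:**
- **Cameras:** they disagreed by up to 5 mm across views, so I averaged the wrist views from two opposite hand directions.
- **Joint 7:** before I gripped the box, it reached -154.2° against its limit of -154.24° while I tested the turn. I then backed it off.

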